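# Cap the edge paints and pack the upper layer

### The arm

A 6-joint arm with a two-finger parallel gripper is mounted at the origin on the work surface. World frame = base frame: x ahead of the robot, y to its left, z up, the work surface at z = 0. Lengths are in m, angles in rad, forces in N, time in s.
With the tool pointing down it reaches from about 0.275 to 0.75 m from the base axis. Payload 10.2 kg.
Tool frame: the origin (TCP) lies on the centre line of the jaws, within the pads' length; the fingertips stand 14 mm ahead of it and the grasp point (between the pads) lies 5 mm behind it (ctrl.finger_overhang is the distance from the TCP to the fingertips, in m); z points along the fingers, y is the direction in which the jaws open and shut (so a half turn about z gives the same grasp; the last joint's range is limited). The gripper opens to 88 mm and grips with 3 to 60 N. Pads are 18 mm wide; open, the fingers measure 123 mm over their backs; the gripper's body (75 mm by 187 mm) begins 45 mm behind the grasp point.
Start: joints at [-1.341, 0.313, 1.498, -0, 1.331, -0.223], TCP at [0.23, -0.472, 0.253] pointing down, gripper open.
Joint ranges: [-2.94, 2.94], [-0.97, 2.17], [0.19, 2.56], [-1.23, 4.37], [0.02, 3.11], [-2.88, 2.88]. Speed limits (rad/s): [2.39, 2.39, 3.01, 3.14, 3.14, 3.14].

### API

Orientations are given as a unit quaternion [w, x, y, z].
In Python, from plant import ctrl gives the robot as it stands. The module is installed in compiled form; this text tells all that it offers. Calls block until the motion is done:
- ctrl.movep(position, orientation): joint-space move of the TCP to a pose.
- ctrl.move_l(position, v=0.15, frame=None): straight line of the TCP; frame=None keeps the orientation; v is the mean speed in m/s.
- ctrl.move_j(angles): joint-space move.
- ctrl.release() and ctrl.close_gripper(effort=None): open the fingers fully, or close them until they stop; effort is the grip in N (None keeps the last).
- ctrl.hold(seconds).
- ctrl.solve_ik(position, orientation): joint angles nearest the present ones, or None.
- ctrl.sense(): the state.
- ctrl.camera(name): name is "side" or "top"; returns a dict with "frame" (400x640x3 uint8, red, green, blue), "fovy" (degrees; the focal length in pixels is half the picture's height over the tangent of half this angle, whatever the lens; pixels are square), "cx", "cy" (the principal point, pixels), "world_from_camera" (4x4, takes a point from camera to world coordinates). Camera axes: x right, y down, z forward; pixel columns grow to the right and rows downward; lengths in m; the calibration is good to about 2 mm. A picture is of the moment at which its call begins. There is no depth.
A pose or a line that the arm cannot do raises ctrl.IKError and nothing moves.
- ctrl.close_job(): hands the job in, once; it reports no verdict.
The state is a dict: "time_s": time; "qpos": joint angles; "qvel": joint speeds; "tau": joint torques, N m; "position": TCP position; "tool_rot": TCP orientation; "contact_force": force on the tool from outside, world axes, zero at the start; "ft_torque": the same for the moment, N m; "finger_gap": finger opening in m.
Only numpy, scipy, OpenCV 4.12 (cv2) and the standard library are available. Lean on these libraries where they do the work, as an engineer would, in place of code of your own. Each camera call takes 0.05 s, during which the arm holds its last target. There are 200 camera calls.

### The job

Close up the edge-paint crate: push each cap onto the nozzle of the bottle of its own colour, fully home so its mouth meets the white collar and it grips by itself. Then lay the plywood separator board flat and centred on the four caps, and stand every balm tin lid up on the board as the upper layer. Leave the other tools and materials on the bench where they are.

Things in the scene. Friction and masses are not known exactly. Their poses are not given: they have to be found in the camera images.
- crate: open pale-wood crate, 190 x 190 x 55 mm high, fixed on the bench, with a cross divider making four cells, one edge-paint bottle in each; origin at the centre of its underside, z up, its sides along its x and y
- bottle_red: red squeeze bottle, 56 mm across, fixed upright in any one cell of the crate (centres 84 mm apart, underside 6 mm above the bench). On it a white collar, 33 mm across, its flat top 94 mm above the underside, and on that an upright white tapered nozzle, 32 mm tall, 21.5 mm across at the collar, 19 mm at 23 mm up, then a domed tip. Origin at the centre of the underside, z up
- bottle_yellow: yellow squeeze bottle, 56 mm across, fixed upright in any one cell of the crate (centres 84 mm apart, underside 6 mm above the bench). On it a white collar, 33 mm across, its flat top 94 mm above the underside, and on that an upright white tapered nozzle, 32 mm tall, 21.5 mm across at the collar, 19 mm at 23 mm up, then a domed tip. Origin at the centre of the underside, z up
- bottle_blue: blue squeeze bottle, 56 mm across, fixed upright in any one cell of the crate (centres 84 mm apart, underside 6 mm above the bench). On it a white collar, 33 mm across, its flat top 94 mm above the underside, and on that an upright white tapered nozzle, 32 mm tall, 21.5 mm across at the collar, 19 mm at 23 mm up, then a domed tip. Origin at the centre of the underside, z up
- bottle_green: green squeeze bottle, 56 mm across, fixed upright in any one cell of the crate (centres 84 mm apart, underside 6 mm above the bench). On it a white collar, 33 mm across, its flat top 94 mm above the underside, and on that an upright white tapered nozzle, 32 mm tall, 21.5 mm across at the collar, 19 mm at 23 mm up, then a domed tip. Origin at the centre of the underside, z up
- cap_red: red push-on cap, 45 mm tall, 14 g, starts mouth down on the bench. Lower 34 mm: skirt, 28 mm across at the mouth, with a tapered bore 21 mm across at the mouth; upper 11 mm: solid round head, 31 mm across. Let go on its nozzle it sticks about 4 mm above the collar; pushed with 15 to 20 N it goes home (cap origin 94 mm above bottle origin) and stays. Origin: centre of the mouth, z to the head
- cap_yellow: yellow push-on cap, 45 mm tall, 14 g, starts mouth down on the bench. Lower 34 mm: skirt, 28 mm across at the mouth, with a tapered bore 21 mm across at the mouth; upper 11 mm: solid round head, 31 mm across. Let go on its nozzle it sticks about 4 mm above the collar; pushed with 15 to 20 N it goes home (cap origin 94 mm above bottle origin) and stays. Origin: centre of the mouth, z to the head
- cap_blue: blue push-on cap, 45 mm tall, 14 g, starts mouth down on the bench. Lower 34 mm: skirt, 28 mm across at the mouth, with a tapered bore 21 mm across at the mouth; upper 11 mm: solid round head, 31 mm across. Let go on its nozzle it sticks about 4 mm above the collar; pushed with 15 to 20 N it goes home (cap origin 94 mm above bottle origin) and stays. Origin: centre of the mouth, z to the head
- cap_green: green push-on cap, 45 mm tall, 14 g, starts mouth down on the bench. Lower 34 mm: skirt, 28 mm across at the mouth, with a tapered bore 21 mm across at the mouth; upper 11 mm: solid round head, 31 mm across. Let go on its nozzle it sticks about 4 mm above the collar; pushed with 15 to 20 N it goes home (cap origin 94 mm above bottle origin) and stays. Origin: centre of the mouth, z to the head
- layer_board: plywood separator board, 184 x 184 x 6 mm, about 0.16 kg, with a wooden grip bar on top, 20 (x) x 70 (y) mm, 20 mm tall (top 26 mm above the underside), at its middle; lies flat on the bench at the start. Laid on the four home caps its underside is 145 mm above the crate's underside. Origin at the centre of the underside, z up
- tin_0: round aluminium balm tin with an amber lid disc, 47 mm across, 23 mm tall, 70 g, lid up on the bench at the start; between one and three of the three are there (None if absent). Origin at the centre of the underside, z up
- tin_1: round aluminium balm tin with an amber lid disc, 47 mm across, 23 mm tall, 70 g, lid up on the bench at the start; between one and three of the three are there (None if absent). Origin at the centre of the underside, z up
- tin_2: round aluminium balm tin with an amber lid disc, 47 mm across, 23 mm tall, 70 g, lid up on the bench at the start; between one and three of the three are there (None if absent). Origin at the centre of the underside, z up
- thread_spool: reel of thread, 42 mm across, 38 mm tall, standing on the bench among the caps and tins; not part of the job, leave it alone; origin at its underside
- wax_block: white wax block, 45 x 35 x 20 mm, lying among the caps and tins; not part of the job, leave it alone; origin at its underside
- awl: awl with a wooden handle, 145 mm long, lying near the robot; not part of the job, leave it alone; origin at its underside
- bone_folder: white bone folder, 140 x 20 x 5 mm, lying beyond the board; not part of the job, leave it alone; origin at its underside
- mallet: dark wooden mallet lying beyond the crate, head 100 x 68 mm, handle 250 mm; not part of the job, leave it alone; origin at its underside

How it is judged:
On the way, in this order (a step that is already met when the one before it is completed fails the run):
1. every bottle is closed with its own cap, pressed home to the collar (z of cap_red in the frame of bottle_red between 0.09 and 0.096 m and horizontal distance between cap_red and bottle_red below 0.004 m and angle between each of cap_red, cap_yellow, cap_blue, cap_green's own z axis and vertical below 0.07 rad and z of cap_yellow in the frame of bottle_yellow between 0.09 and 0.096 m and horizontal distance between cap_yellow and bottle_yellow below 0.004 m and z of cap_blue in the frame of bottle_blue between 0.09 and 0.096 m and horizontal distance between cap_blue and bottle_blue below 0.004 m and z of cap_green in the frame of bottle_green between 0.09 and 0.096 m and horizontal distance between cap_green and bottle_green below 0.004 m), for 0.2 s.
2. the separator board lies level and centred on the four caps and is let go (z of layer_board in the frame of crate between 0.142 and 0.149 m and horizontal distance between layer_board and crate below 0.025 m and angle between layer_board's own z axis and vertical below 0.035 rad and contact force between the fingers and layer_board below 0.1 N), for 0.3 s.
At the end, for the whole second after the job is handed in: Every cap upright on the bottle of its colour with its mouth within 2 mm of the collar; the board level (2 degrees) on the caps, its middle within 25 mm of the crate's middle; every tin present lid up, flat on the board, its middle over the board, at rest (all of step 1 and all of step 2 and z of tin_0 in the frame of layer_board between 0.003 and 0.009 m and angle between each of tin_0, tin_1, tin_2's own z axis and vertical below 0.08 rad and x of tin_0 in the frame of layer_board between -0.09 and 0.09 m and y of tin_0 in the frame of layer_board between -0.09 and 0.09 m and linear speed of each of tin_0, tin_1, tin_2 below 0.02 m/s and z of tin_1 in the frame of layer_board between 0.003 and 0.009 m and x of tin_1 in the frame of layer_board between -0.09 and 0.09 m and y of tin_1 in the frame of layer_board between -0.09 and 0.09 m and z of tin_2 in the frame of layer_board between 0.003 and 0.009 m and x of tin_2 in the frame of layer_board between -0.09 and 0.09 m and y of tin_2 in the frame of layer_board between -0.09 and 0.09 m); the robot touches nothing.
It fails at once if a tool or material that is not part of the job is pushed more than 30 mm from its place (distance of any of thread_spool, wax_block, awl, bone_folder, mallet from where it was at the start of the episode above 0.03 m).
Of tin_0, tin_1, tin_2 only 1 to 3 are there at a start; the rules pass over those that are not, and their reading is None.
At some moment in a run one of tin_0, tin_1, tin_2 may be knocked a few centimetres aside while the robot is not near it.
It also fails if it takes over 210 s, if anything falls off the work surface, if the arm or the gripper's body presses on something with over 40 N, if the wrist force passes 120 N, or if a joint passes its speed limit or range.

## Working session

There is one attempt and no reset: what is moved stays moved. The work goes in short steps, each a Python script; the robot and the scene stay as the last script left them, time stands still between calls to the robot, and variables do not carry over. Pictures are saved under pics/ and viewed, about 12 in all and at most 16, crops included, and the job is handed in when it is done.

```bash
mkdir -p pics; ls
python3 - <<'E'
from plant import ctrl
import cv2,numpy as np
for n in("top","side"):
    c=ctrl.camera(n); cv2.imwrite(f"pics/{n}0.png",c["frame"][:,:,::-1]); print(n,c["fovy"],c["cx"],c["cy"],np.round(c["world_from_camera"],4).tolist(), [k for k in c])
s=ctrl.sense();print(s["time_s"],s["contact_force"],s["finger_gap"],s["tool_rot"],ctrl.finger_overhang)
E
```

```text
pics
top 44.29978719064706 326.89316925562395 198.95208912765656 [[-0.0102, -0.9922, 0.1242, 0.3891], [-0.9999, 0.0091, -0.0094, 0.0351], [0.0082, -0.1243, -0.9922, 1.401], [0.0, 0.0, 0.0, 1.0]] ['frame', 'fovy', 'cx', 'cy', 'world_from_camera']
side 49.583291805020366 324.24418012420904 202.34376383123916 [[-0.999, -0.0137, 0.0428, 0.4978], [-0.0439, 0.5008, -0.8644, 1.0602], [-0.0096, -0.8654, -0.5009, 0.6381], [0.0, 0.0, 0.0, 1.0]] ['frame', 'fovy', 'cx', 'cy', 'world_from_camera']
0.1 [ 0.96601394 -1.00607767 -0.09019788] 0.08819611656404062 [-5.43997356e-04  9.74483617e-01  2.24457978e-01 -6.66603350e-06] 0.014
```

View pics/top0.png

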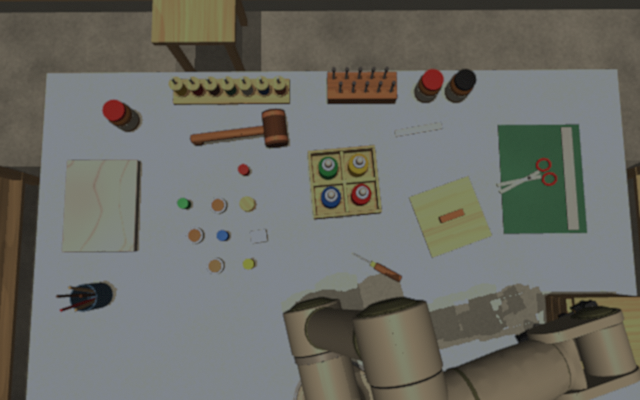

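View pics/side0.png

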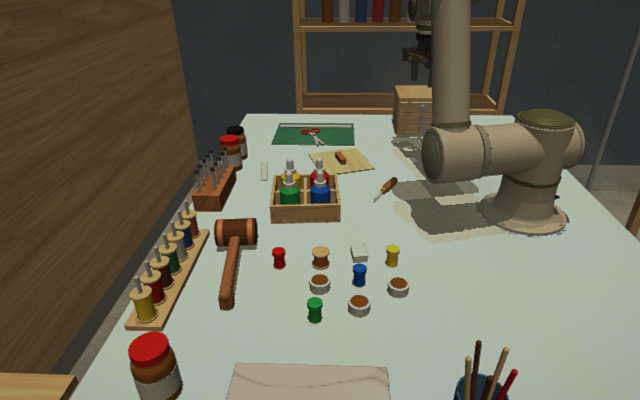

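Top view: crate around (344,181), with bottles green (328,167), yellow (358,163), blue (331,197) and red (361,194). The caps are green (183,203), red (244,170), blue (223,236) and yellow (249,264). There are three amber tins at (218,205), (195,235) and (216,265), the spool at (247,204), the wax at (258,236), and the board at (450,215). The side view shows the same objects.

```bash
cat > h.py <<'E'
import cv2,numpy as np
from plant import ctrl
class V:
    def __init__(s,n):
        c=ctrl.camera(n); s.im=np.ascontiguousarray(c["frame"][:,:,::-1]); s.hsv=cv2.cvtColor(s.im,cv2.COLOR_BGR2HSV)
        s.f=200/np.tan(np.radians(c["fovy"]/2)); s.c=(c["cx"],c["cy"]); s.T=np.array(c["world_from_camera"])
    def ray(s,p):
        d=s.T[:3,:3]@np.array([(p[0]-s.c[0])/s.f,(p[1]-s.c[1])/s.f,1.]); return s.T[:3,3],d/np.linalg.norm(d)
    def at(s,p,z):
        o,d=s.ray(p); return (o+d*(z-o[2])/d[2])
    def px(s,X):
        q=s.T[:3,:3].T@(np.array(X)-s.T[:3,3]); return np.array([q[0]/q[2]*s.f+s.c[0],q[1]/q[2]*s.f+s.c[1]])
    def blobs(s,lo,hi,roi,amin=15):
        x0,y0,x1,y1=roi; m=np.zeros(s.hsv.shape[:2],np.uint8)
        h=s.hsv[y0:y1,x0:x1]
        if lo[0]>hi[0]: k=cv2.inRange(h,lo,(180,)+hi[1:])|cv2.inRange(h,(0,)+lo[1:],hi)
        else: k=cv2.inRange(h,lo,hi)
        m[y0:y1,x0:x1]=k
        n,_,st,ce=cv2.connectedComponentsWithStats(m)
        return [(ce[i].round(1).tolist(),st[i].tolist()) for i in range(1,n) if st[i,4]>=amin],m
def tri(a,b):
    A=0;B=0
    for o,d in(a,b):
        P=np.eye(3)-np.outer(d,d); A=A+P;B=B+P@o
    return np.linalg.solve(A,B)
COL=dict(red=((172,130,60),(4,255,255)),yellow=((22,120,60),(32,255,255)),blue=((105,120,40),(125,255,255)),green=((45,120,40),(80,255,255)),amber=((5,100,50),(18,255,255)))
E
python3 - <<'E'
from h import *
t,s=V("top"),V("side")
for n,(lo,hi) in COL.items():
    print(n,"T",[(b[0],b[1][2:]) for b in t.blobs(lo,hi,(165,150,385,280))[0]],"\n   S",[(b[0],b[1][2:]) for b in s.blobs(lo,hi,(260,150,420,325))[0]])
for nm,p in dict(cap=(183,203),spool=(247,204),tin=(218,205),wax=(258,236),board=(430,200),crate=(312,180),coll=(331,196)).items(): print(nm,t.hsv[p[1],p[0]])
a=cv2.resize(t.im[140:260,300:500],None,fx=4,fy=4,interpolation=cv2.INTER_CUBIC)
b=cv2.resize(t.im[155:280,165:285],None,fx=4,fy=4,interpolation=cv2.INTER_CUBIC)
cv2.imwrite("pics/a1.png",a); cv2.imwrite("pics/b1.png",b)
E
```

```text
red T [([243.3, 169.3], [10, 10, 77]), ([359.8, 195.8], [19, 20, 148])] 
   S [([312.7, 177.5], [7, 14, 58]), ([325.7, 176.5], [5, 12, 33]), ([278.6, 257.0], [13, 22, 216])]
yellow T [([357.3, 164.9], [21, 23, 207]), ([248.5, 263.5], [10, 10, 67])] 
   S [([282.9, 177.9], [6, 15, 37]), ([296.4, 178.4], [8, 16, 75]), ([392.1, 254.7], [13, 22, 208])]
blue T [([330.3, 199.4], [18, 21, 139]), ([222.2, 235.2], [11, 9, 86])] 
   S [([320.0, 194.3], [19, 18, 307]), ([358.9, 274.2], [13, 23, 236])]
green T [([327.5, 170.3], [18, 18, 130]), ([183.0, 203.1], [11, 9, 78])] 
   S [([289.6, 195.1], [20, 18, 320]), ([314.5, 309.0], [15, 26, 294])]
amber T [([359.7, 193.3], [23, 24, 81]), ([217.2, 204.8], [11, 11, 97]), ([194.0, 235.0], [11, 11, 98]), ([213.7, 265.3], [11, 11, 75]), ([379.9, 268.1], [11, 10, 67])] 
   S [([340.8, 157.1], [11, 13, 82]), ([333.0, 187.8], [16, 33, 212]), ([300.7, 210.2], [70, 48, 1323]), ([305.6, 181.6], [11, 16, 92]), ([389.9, 183.6], [14, 15, 100]), ([301.6, 197.6], [4, 12, 28]), ([308.1, 197.6], [4, 12, 37]), ([320.3, 262.3], [16, 14, 167]), ([319.1, 279.2], [16, 11, 129]), ([398.2, 282.4], [17, 11, 134]), ([358.9, 300.6], [17, 12, 160])]
cap [ 64 132 124]
spool [ 27  92 127]
tin [ 15 143 118]
wax [104  24 139]
board [ 35  71 133]
crate [ 25  96 114]
coll [ 21  38 115]
```

View pics/a1.png

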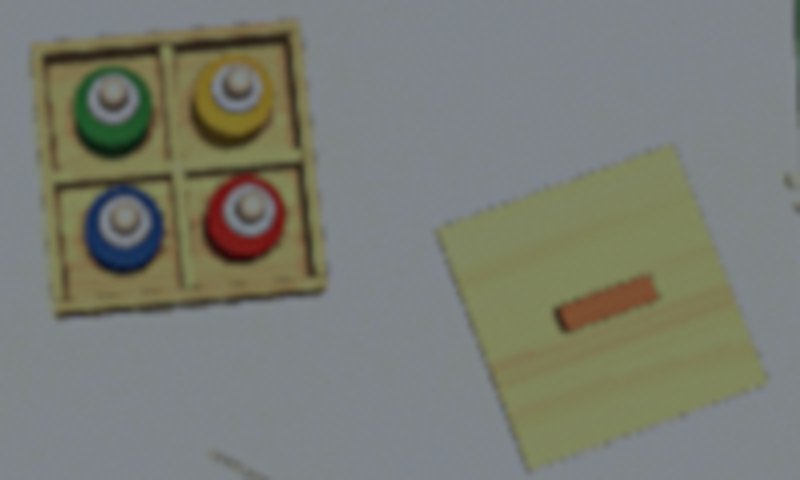

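View pics/b1.png

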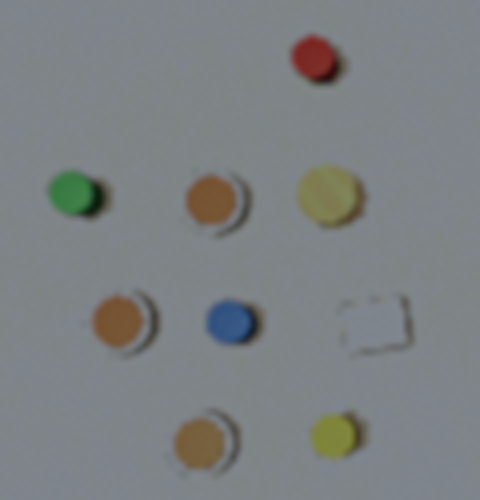

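The crops confirm the layout. In crop a1 the crate has green/yellow at the back and blue/red in front, and the white collars are clear. The board is rotated about 17° with its bar in the middle. In crop b1 mostly the cap heads show, beside three amber tins, the spool (yellowish, upper right) and the wax (right).

```bash
cat > meas.py <<'E'
from h import *
import json
t,s=V("top"),V("side")
def one(v,c,roi): return max(v.blobs(*COL[c],roi)[0],key=lambda b:b[1][4])
W={}
for c in("red","yellow","blue","green"):
    a=one(t,c,(165,150,285,280))[0]; b=one(s,c,(260,240,420,325))[0]
    X=tri(t.ray(a),s.ray(b)); Y=t.at(a,.043); W["cap_"+c]=Y[:2].tolist(); print(c,"tri",X.round(4),"top",Y.round(4))
tins=[b[0] for b in t.blobs(*COL["amber"],(165,150,285,280))[0]]
W["tins"]=[t.at(p,.023)[:2].tolist() for p in tins]; print("tins",np.round(W["tins"],4))
W["spool"]=t.at((246.8,203.8),.038)[:2].tolist(); W["wax"]=t.at((258.7,236),.02)[:2].tolist(); print(np.round(W["spool"]+W["wax"],3))
# collars
P={}
for c,p in dict(green=(328,165),yellow=(359,161),blue=(331,195),red=(362,192)).items():
    x,y=p; bl,m=t.blobs((0,0,85),(180,75,255),(x-8,y-8,x+9,y+9),8)
    cs,_=cv2.findContours(m,cv2.RETR_EXTERNAL,cv2.CHAIN_APPROX_NONE); k=max(cs,key=cv2.contourArea)
    (u,v),r=cv2.minEnclosingCircle(k); h=cv2.convexHull(k); M=cv2.moments(h); q=(M['m10']/M['m00'],M['m01']/M['m00'])
    P[c]=t.at(q,.1)[:2]; print("collar",c,np.round((u,v,r,*q),1),P[c].round(4), t.at((u,v),.1).round(4))
g,y,b,r=(P[c] for c in("green","yellow","blue","red"))
print("spacing",[round(np.linalg.norm(a-c),4) for a,c in((g,y),(b,r),(g,b),(y,r))])
cen=(g+y+b+r)/4; ey=(g+b-y-r)/2; ex=(g+y-b-r)/2
th=(np.arctan2(ex[1],ex[0])+np.arctan2(-ey[0],ey[1]))/2
u=np.array([np.cos(th),np.sin(th)]); v=np.array([-u[1],u[0]])
for c,i,j in(("green",1,1),("yellow",1,-1),("blue",-1,1),("red",-1,-1)):
    W["bot_"+c]=(cen+.042*(i*u+j*v)).tolist(); print(c,np.round(W["bot_"+c],4),np.round(W["bot_"+c]-P[c],4))
W["crate"]=[*cen,th]; print("crate",np.round(W["crate"],4))
def rect(lo,hi,roi,z):
    _,m=t.blobs(lo,hi,roi); m=cv2.morphologyEx(m,cv2.MORPH_CLOSE,np.ones((9,9)))
    cs,_=cv2.findContours(m,cv2.RETR_EXTERNAL,cv2.CHAIN_APPROX_NONE); k=max(cs,key=cv2.contourArea)
    return np.array([t.at(p[0],z)[:2]*1000 for p in k],np.float32)
for n,a in(("board",((15,50,60),(42,255,255),(400,165,500,262),.006)),("crate",((12,60,40),(40,255,255),(300,140,386,225),.055))):
    R=cv2.minAreaRect(rect(*a)); print(n,R)
    if n=="board": W["board"]=[R[0][0]/1000,R[0][1]/1000,R[2]]
_,m=t.blobs((0,120,50),(14,255,255),(430,200,475,232)); cs,_=cv2.findContours(m,0,1); k=max(cs,key=cv2.contourArea)
print("bar",cv2.minAreaRect(np.array([t.at(p[0],.026)[:2]*1000 for p in k],np.float32)))
json.dump(W,open("w.json","w"))
E
python3 meas.py
```

```text
red tri [0.6468 0.2584 0.0254] top [0.645  0.2557 0.043 ]
yellow tri [0.382  0.2414 0.0245] top [0.3828 0.2386 0.043 ]
blue tri [0.4612 0.3153 0.0257] top [0.4611 0.3117 0.043 ]
green tri [0.5521 0.4262 0.0264] top [0.5514 0.4215 0.043 ]
tins [[0.5481 0.3312]
 [0.4638 0.3945]
 [0.379  0.3385]]
[0.548 0.246 0.459 0.214]
collar green [327.9 164.2   6.6 327.9 164.1] [0.6464 0.0191] [0.6462 0.019  0.1   ]
collar yellow [358.7 161.6   6.3 358.8 161.6] [ 0.6527 -0.0642] [ 0.6528 -0.0641  0.1   ]
collar blue [330.7 195.    6.4 330.7 195. ] [0.5625 0.0124] [0.5625 0.0125 0.1   ]
collar red [362.  192.1   6.4 362.  192.2] [ 0.5693 -0.0713] [ 0.5697 -0.0714  0.1   ]
spacing [np.float64(0.0836), np.float64(0.0839), np.float64(0.0841), np.float64(0.0837)]
green [0.6463 0.0192] [-0.0002  0.0001]
yellow [ 0.653  -0.0645] [ 0.0003 -0.0003]
blue [0.5625 0.0125] [-0.      0.0001]
red [ 0.5693 -0.0712] [-0.0001  0.    ]
crate [ 0.6078 -0.026   0.0802]
board ((511.4748840332031, -328.66412353515625), (181.02294921875, 181.9872589111328), 19.22096061706543)
crate ((606.65234375, -25.869781494140625), (190.45921325683594, 187.7689208984375), 4.732845783233643)
bar ((511.5294494628906, -327.2563781738281), (16.43906021118164, 68.76788330078125), 18.707834243774414)
```

Crate, board and bar agree with the given sizes, and the collar spacing comes out at 84 mm within 0.4 mm. I'll start with the red cap, using a double 90° grasp to centre it.

```bash
cat > act.py <<'E'
from h import *
import json
from scipy.spatial.transform import Rotation as R
W=json.load(open("w.json"))
def quat(jaw):  # tool down, jaw line at world angle jaw
    q=(R.from_euler("z",jaw-np.pi/2)*R.from_euler("x",np.pi)).as_quat(); return q[[3,0,1,2]]
def best(xy,z,jaw):  # pick the half-turn with least wrist travel
    o=[]
    for k in(0,np.pi,-np.pi):
        j=ctrl.solve_ik(np.array([*xy,z]),quat(jaw+k))
        if j is not None: o.append((np.abs(np.array(j)-ctrl.sense()["qpos"]).max(),jaw+k))
    return quat(min(o)[1])
def go(xy,z,jaw):
    q=best(xy,z,jaw); ctrl.movep([*xy,z],q); return q
def lin(xy,z,v=.15,q=None): ctrl.move_l([*xy,z],v=v,frame=q)
def F(): return np.round(ctrl.sense()["contact_force"],1)
def st(m=""): s=ctrl.sense(); print(m,"t",round(s["time_s"],1),"p",np.round(s["position"],4),"F",F(),"gap",round(s["finger_gap"],4),flush=True)
def cap(c,jp=None):
    p=np.array(W["cap_"+c]); b=np.array(W["bot_"+c]); jp=W["crate"][2]+np.pi/4 if jp is None else jp
    ctrl.release(); go(p,.12,jp+np.pi/2); lin(p,.039,.15); ctrl.close_gripper(8); ctrl.release()
    go(p,.05,jp) ; lin(p,.039,.1); ctrl.close_gripper(40); st("gripped "+c)
    if ctrl.sense()["finger_gap"]<.025: print("MISSED"); return False
    lin(p,.25,.3); go(b,.25,jp); ctrl.hold(.2); f0=ctrl.sense()["contact_force"]; lin(b,.185,.2)
    for z in(.165,.155,.148): lin(b,z,.06); print(z,np.round(ctrl.sense()["contact_force"]-f0,1))
    for z in np.arange(.146,.134,-.001):
        lin(b,z,.03); s=ctrl.sense(); f=s["contact_force"]-f0
        print(round(z,3),round(s["position"][2],4),np.round(f,1))
        if f[2]>26: break
    ctrl.hold(.3); st("pressed"); ctrl.release(); lin(b,.25,.3); st("done"); return True
E
python3 - <<'E'
from act import *
cap("red")
t,s=V("top"),V("side")
a=cv2.resize(t.im[130:260,290:400],None,fx=3.5,fy=3.5); b=cv2.resize(s.im[130:240,250:360],None,fx=3.5,fy=3.5); h=min(len(a),len(b))
cv2.imwrite("pics/red.png",np.hstack([a[:h],b[:h]]))
E
```

```text
gripped red t 8.6 p [0.645  0.2556 0.039 ] F [-0.4 -0.6  0.4] gap 0.0289
0.165 [-0.4  1.4 -0.1]
0.155 [-1.8 -1.4 -1.4]
0.148 [-3.2 -2.7 -2.3]
0.146 0.1463 [-5.2 -3.7  2.4]
0.145 0.1457 [-5.  -4.   3.8]
0.144 0.1446 [-4.7 -5.7  4.4]
0.143 0.1439 [-5.5 -5.5  6.3]
0.142 0.1432 [-6.8 -5.3  7.5]
0.141 0.1427 [-7.2 -5.6 10. ]
0.14 0.1422 [-7.2 -6.3 13.3]
0.139 0.1411 [-7.  -4.8 13. ]
0.138 0.1399 [-5.6 -2.8 10.9]
0.137 0.1386 [-1.4 -0.8  7.5]
0.136 0.1383 [-6.1 -0.4 13.9]
0.135 0.1379 [-6.5 -1.5 18. ]
pressed t 15.8 p [ 0.5701 -0.0719  0.1379] F [-7.3 -1.8 17.7] gap 0.0291
done t 17.3 p [ 0.5691 -0.0712  0.2501] F [-0.2  0.3 -0.4] gap 0.0879
```

View pics/red.png

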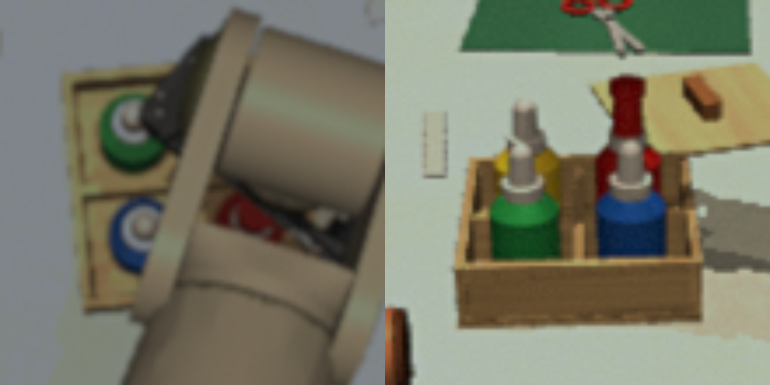

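The side crop shows the red cap seated on the red bottle, and the force trace dips and then rises at home height. I'll press each cap on top as a check, then do the other three.

```bash
cat >> act.py <<'E'
def tap(c):
    b=np.array(W["bot_"+c]); ctrl.close_gripper(20); go(b,.2,W["crate"][2]+np.pi/4) if np.linalg.norm(ctrl.sense()["position"][:2]-b)>.01 else None
    lin(b,.166,.2); ctrl.hold(.2); f0=ctrl.sense()["contact_force"][2]; o=[]
    for z in np.arange(.162,.152,-.001):
        lin(b,z,.03); s=ctrl.sense(); o.append((round(s["position"][2]-.014,4),round(s["contact_force"][2]-f0,1)))
        if o[-1][1]>20: break
    print("tap",c,o); lin(b,.2,.3);
E
python3 - <<'E'
from act import *
tap("red")
for c in("green","blue","yellow"):
    if not cap(c): break
    tap(c)
lin(ctrl.sense()["position"][:2],.25,.3); st()
E
```

```text
tap red [(np.float64(0.1479), np.float64(-0.1)), (np.float64(0.147), np.float64(0.3)), (np.float64(0.146), np.float64(-0.3)), (np.float64(0.1455), np.float64(4.2)), (np.float64(0.1454), np.float64(11.4)), (np.float64(0.1453), np.float64(17.4)), (np.float64(0.1453), np.float64(25.6))]
gripped green t 29.8 p [0.5514 0.4215 0.039 ] F [ 0.2 -0.5  0.2] gap 0.0292
0.165 [-0.  -0.5 -0.3]
0.155 [-1.6 -3.5 -2.9]
0.148 [-0.3 -5.6 -2.9]
0.146 0.1467 [-2.4 -5.4  2.9]
0.145 0.1463 [-2.9 -6.   5.9]
0.144 0.1456 [-4.6 -6.3  8.6]
0.143 0.1445 [-4.4 -6.   7.7]
0.142 0.1438 [-4.2 -7.1  9.4]
0.141 0.1431 [-5.4 -7.8  9.6]
0.14 0.1426 [-5.5 -7.5 13.9]
0.139 0.142 [-5.9 -6.9 15.7]
0.138 0.1403 [-5.2 -7.   9.4]
0.137 0.1402 [-7.2 -6.9 16.2]
0.136 0.139 [-4.2 -6.1 11.9]
0.135 0.1379 [-1.6 -3.9 13.1]
pressed t 37.2 p [0.6473 0.0185 0.1379] F [-1.5 -3.8 12.7] gap 0.0295
done t 38.7 p [0.6462 0.0192 0.2502] F [-0.4 -0.4 -1.2] gap 0.0882
tap green [(np.float64(0.1479), np.float64(-0.8)), (np.float64(0.147), np.float64(-1.2)), (np.float64(0.1459), np.float64(-0.5)), (np.float64(0.1456), np.float64(4.1)), (np.flo
[... 1368 characters left out ...]
 1.3 -6.2 12.7]
0.139 0.1411 [ 0.9 -7.2 12.2]
0.138 0.1403 [ 1.6 -5.7 12.9]
0.137 0.1397 [ 0.  -5.8 14.4]
0.136 0.1392 [-0.3 -6.6 18. ]
0.135 0.139 [-2.3 -5.8 21.7]
pressed t 78.4 p [ 0.6543 -0.0654  0.139 ] F [-2.  -5.3 21.9] gap 0.0292
done t 79.9 p [ 0.6529 -0.0645  0.2502] F [-0.5 -0.5 -1.1] gap 0.0885
tap yellow [(np.float64(0.1479), np.float64(0.7)), (np.float64(0.147), np.float64(1.0)), (np.float64(0.1461), np.float64(1.4)), (np.float64(0.1459), np.float64(4.9)), (np.float64(0.1457), np.float64(10.2)), (np.float64(0.1456), np.float64(14.6)), (np.float64(0.1453), np.float64(18.6)), (np.float64(0.1453), np.float64(23.8))]
 t 84.6 p [ 0.6536 -0.0647  0.25  ] F [-0.6 -0.2  0. ] gap 0.0003
```

All four caps are home: under about 20 N on top, the head tops read 0.1452–0.1453 m against the expected 0.145 m. Next is the board.

Run:
```python
from act import *
c=W["crate"]; p=np.array([.5115,-.328]); b=np.array(c[:2]); jb=np.radians(19.0)
ctrl.release(); go(p,.12,jb); lin(p,.023,.15); st("at"); ctrl.close_gripper(50); st("gripped")
lin(p,.26,.2); go(b,.26,c[2]); ctrl.hold(.3); f0=ctrl.sense()["contact_force"]; print(f0)
lin(b,.18,.15)
for z in(.173,.171,.170,.169,.168,.167,.166):
    lin(b,z,.04); s=ctrl.sense(); f=s["contact_force"]-f0; print(z,s["position"].round(4),f.round(1))
    if f[2]>4: break
ctrl.release(); ctrl.hold(.3); lin(b,.25,.2); st()
j=ctrl.sense()["qpos"]; go([.35,-.35],.25,0)
t,s=V("top"),V("side"); st()
a=t.im[120:290,160:400]; k=s.im[120:330,240:430]
a=cv2.resize(a,None,fx=1.65,fy=1.65); k=cv2.resize(k,None,fx=2,fy=2)[:a.shape[0]*2]; h=max(len(a),len(k))
cv2.imwrite("pics/board.png",np.hstack([cv2.copyMakeBorder(i,0,h-len(i),0,0,0) for i in(a,k)]))
for n,v,roi in(("T",t,(165,150,285,280)),("S",s,(260,240,420,325))): print(n,[(q[0],q[1][2:]) for q in v.blobs(*COL["amber"],roi)[0]])
_,m=t.blobs((15,50,60),(42,255,255),(290,130,400,235)); cs,_=cv2.findContours(cv2.morphologyEx(m,3,np.ones((9,9))),0,1); q=max(cs,key=cv2.contourArea)
print(cv2.minAreaRect(np.array([t.at(x[0],.151)[:2]*1000 for x in q],np.float32)))
```

```text
at t 88.0 p [ 0.512  -0.3281  0.0237] F [ 0.5 -0.1 -0.1] gap 0.088
gripped t 89.0 p [ 0.5115 -0.328   0.023 ] F [ 0.6 -0.8 -0.3] gap 0.0197
[ 0.42973847 -0.49759419 -1.47907514]
0.173 [ 0.6077 -0.026   0.1731] [0.5 0.2 0.6]
0.171 [ 0.6077 -0.026   0.171 ] [-1.4  0.7 -0.5]
0.17 [ 0.6077 -0.026   0.17  ] [-0.2  0.5  0.1]
0.169 [ 0.6077 -0.026   0.1689] [0.3 0.4 0.2]
0.168 [ 0.6078 -0.026   0.168 ] [-0.1  0.2  0.6]
0.167 [ 0.6078 -0.026   0.168 ] [-3.2  1.   8. ]
 t 96.0 p [ 0.6074 -0.0259  0.2488] F [-0.1 -0.2 -0.3] gap 0.0877
 t 97.7 p [ 0.3506 -0.3495  0.2499] F [ 0.   0.8 -0.3] gap 0.0882
T [([220.1, 222.4], [11, 12, 96]), ([194.0, 234.9], [11, 11, 97]), ([213.5, 265.4], [11, 11, 72])]
S [([320.2, 262.3], [17, 14, 171]), ([342.5, 277.2], [16, 11, 124]), ([398.2, 282.4], [17, 11, 134]), ([358.9, 300.6], [17, 12, 161])]
((600.328369140625, -25.791175842285156), (196.2566375732422, 185.7409210205078), 4.726108551025391)
```

View pics/board.png

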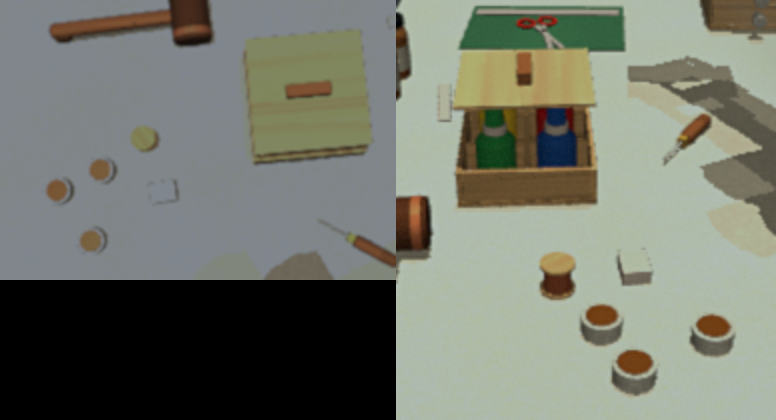

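The board lies on the caps, aligned with the crate. One tin has been knocked, so the tins are now at (220,222), (194,235) and (213.5,265) in the top image. I'll transfer them from these fresh positions.

```bash
cat > tins.py <<'E'
from act import *
c=W["crate"]; b=np.array(c[:2]); u=np.array([np.cos(c[2]),np.sin(c[2])]); v=np.array([-u[1],u[0]])
slots=[b+.05*u,b-.05*u+.043*v,b-.05*u-.043*v]
def look():
    t=V("top"); return [t.at(q[0],.023)[:2] for q in t.blobs(*COL["amber"],(140,140,285,290),40)[0]]
for k in range(3):
    T=look(); print(np.round(T,4)) 
    if not T: break
    O=[(np.array(W["spool"]),.021),(np.array(W["wax"]),.029)]
    def clr(p,a):
        d=np.array([np.cos(a),np.sin(a)]); return min(np.linalg.norm(p+s*.053*d-o)-r for s in(1,-1) for o,r in O+[(q,.0235) for q in T if q is not p])
    cl,i,a=max((clr(p,a),i,a) for i,p in enumerate(T) for a in np.radians(np.arange(0,180,10)))
    p=T[i]; print("pick",p.round(4),"jaw",round(np.degrees(a)),"clear",round(cl,4))
    go(p,.1,a); lin(p,.018,.15); ctrl.close_gripper(25); st("grip")
    if ctrl.sense()["finger_gap"]<.04: print("MISSED"); ctrl.release(); lin(p,.2,.2); break
    lin(p,.26,.25); q=slots[k]; go(q,.26,c[2]+np.pi/2); ctrl.hold(.2); f0=ctrl.sense()["contact_force"][2]; lin(q,.18,.15)
    for z in(.173,.171,.170,.169):
        lin(q,z,.04); f=ctrl.sense()["contact_force"][2]-f0; print(z,round(f,1))
        if f>2.5: break
    ctrl.release(); ctrl.hold(.2); lin(q,.26,.2); st("placed")
    if k<2: pass
go([.35,-.35],.25,0); t,s=V("top"),V("side"); st()
print("bench",np.round(look(),3)," lids",[t.at(q[0],.174)[:2].round(4) for q in t.blobs(*COL["amber"],(300,130,390,235),40)[0]])
a=cv2.resize(t.im[120:290,160:400],None,fx=1.65,fy=1.65); k=cv2.resize(s.im[120:330,240:430],None,fx=2,fy=2); h=max(len(a),len(k))
cv2.imwrite("pics/tins.png",np.hstack([cv2.copyMakeBorder(i,0,h-len(i),0,0,0) for i in(a,k)]))
E
python3 tins.py
```

```text
[[0.7319 0.385 ]
 [0.7302 0.1739]
 [0.4978 0.3222]
 [0.4638 0.3945]
 [0.3784 0.3385]]
pick [0.7319 0.385 ] jaw 160 clear 0.1762
grip t 102.2 p [0.732  0.3848 0.018 ] F [ 0.8 -1.3 -0.3] gap 0.0357
MISSEDTraceback (most recent call last):
  File "tins.py", line 15, in <module>
    if ctrl.sense()["finger_gap"]<.04: print("MISSED"); ctrl.release(); lin(p,.2,.2); break
                                                                        ~~~^^^^^^^^^
  File "act.py", line 15, in lin
    def lin(xy,z,v=.15,q=None): ctrl.move_l([*xy,z],v=v,frame=q)
                                ~~~~~~~~~~~^^^^^^^^^^^^^^^^^^^^^
plant.IKError: the arm cannot follow that straight line within its joint ranges
```

I widened the search region, so the mallet handle passed as a tin and the gripper closed on it. The gripper has opened again. I'll back off and check how far the mallet moved.

Run:
```python
from act import *
st(); lin([.732,.3848],.1,.15); go([.35,-.35],.25,0)
t=V("top"); a=cv2.imread("pics/top0.png")
cv2.imwrite("pics/mal.png",np.vstack([cv2.resize(i[90:160,170:300],None,fx=4,fy=4) for i in(a,t.im)]))
g=[cv2.cvtColor(i,7) if 0 else cv2.cvtColor(i,cv2.COLOR_BGR2GRAY)[100:155,180:295] for i in(a,t.im)]
ms=[cv2.inRange(cv2.cvtColor(i,cv2.COLOR_BGR2HSV)[100:155,180:295],(0,90,20),(20,255,255)) for i in(a,t.im)]
for m in ms:
    cs,_=cv2.findContours(m,0,1); k=max(cs,key=cv2.contourArea); M=cv2.moments(m,True); p=(M['m10']/M['m00']+180,M['m01']/M['m00']+100)
    pts=k[:,0]+[180,100]; e=pts[pts[:,0]<pts[:,0].min()+5].mean(0); print("centroid",t.at(p,.03)[:2].round(4),"handle end",t.at(e,.02)[:2].round(4),M['m00'])
st()
```

```text
t 103.1 p [0.7319 0.385  0.018 ] F [-0.1 -0.7  0.2] gap 0.088
centroid [0.7601 0.2315] handle end [0.7405 0.4059] 1449.0
centroid [0.7587 0.2322] handle end [0.7362 0.4061] 1447.0
 t 106.8 p [ 0.3504 -0.3499  0.2499] F [-0.4 -0.3  0.2] gap 0.0883
```

View pics/mal.png

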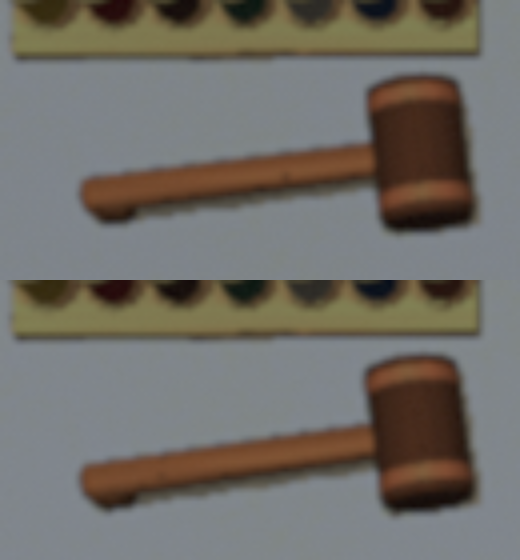

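The before and after crops are nearly identical. The mallet's middle moved about 1.5 mm and its handle end about 4 mm, well under the 30 mm limit. I'll continue with the search kept to the tins' area and an x < 0.65 check.

```bash
sed -i 's/(140,140,285,290),40)\[0\]\]/(165,155,240,285),40)[0] if t.at(q[0],.023)[0]<.65]/' tins.py; python3 tins.py
```

```text
[[0.4978 0.3222]
 [0.4638 0.3945]
 [0.3784 0.3382]]
pick [0.3784 0.3382] jaw 100 clear 0.0711
grip t 110.8 p [0.3785 0.3382 0.0181] F [-0.6 -0.4  1.8] gap 0.0459
0.173 1.7
0.171 1.2
0.17 0.8
0.169 2.3
placed t 117.1 p [ 0.6573 -0.0219  0.2587] F [ 0.7 -1.3 -0.6] gap 0.0882
[[0.4978 0.3222]
 [0.4635 0.3945]]
pick [0.4635 0.3945] jaw 30 clear 0.0688
grip t 120.4 p [0.4635 0.3945 0.0181] F [0.1 0.5 0.8] gap 0.0458
0.173 -0.3
0.171 -0.3
0.17 -0.2
0.169 0.1
placed t 126.5 p [0.5541 0.0129 0.2588] F [-0.7 -0.1 -0.3] gap 0.0885
[[0.4978 0.3222]]
pick [0.4978 0.3222] jaw 10 clear 0.0648
grip t 129.2 p [0.4979 0.3222 0.0181] F [-0.5 -0.5  0.7] gap 0.0459
0.173 1.1
0.171 0.1
0.17 1.0
0.169 0.9
placed t 135.4 p [ 0.561  -0.0728  0.2588] F [ 0.4 -0.8 -0.3] gap 0.0882
 t 136.8 p [ 0.3506 -0.3495  0.2499] F [-0.7  0.1  0.3] gap 0.0879
bench []  lids [array([ 0.6569, -0.0226]), array([ 0.6065, -0.0271]), array([ 0.5626, -0.0732]), array([0.556 , 0.0122])]
```

View pics/tins.png

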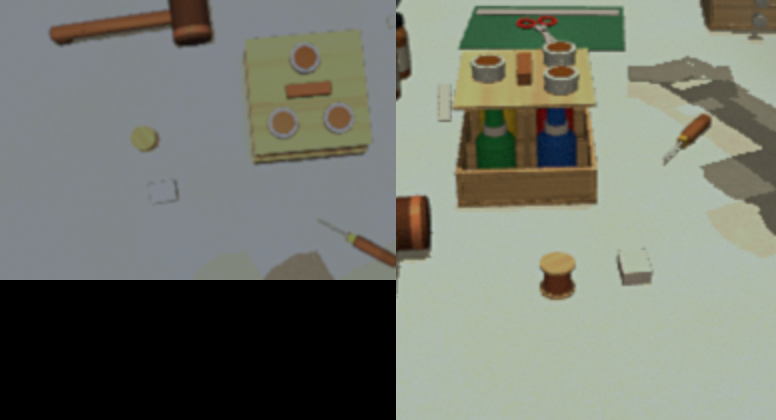

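All three tins stand lid up around the bar on a level board, at about (305,58), (283,122) and (338,118) in the picture. The spool, wax and awl are in place and the arm is clear, so I'm handing in.

```bash
python3 -c "
from plant import ctrl
ctrl.close_job(); print(ctrl.sense()['time_s'])"
```

```text
the job is handed in; nothing more can be done
the job is handed in; nothing more can be done
```

The job is handed in at about 137 s of the 210 s allowed. All four caps are on the bottles of their own colour, the board lies on the caps, and all three tins stand lid up on it. No verdict was reported.

- **Caps:** pressing each one on top with about 20–25 N gave head tops at 0.1452–0.1453 m, against 0.145 m when home.
- **Board:** its grip bar measured about 2 mm from the crate's middle, and the board looked level in both views.
- **Tins:** one had been knocked aside before I placed the tins, so I found them all again before picking. On the board they measured within about 2 mm of the planned spots, and none were left on the bench.

**One mistake:** my first tin search covered too wide an area and took the mallet handle for a tin, so the gripper closed on it briefly. Before and after pictures put the mallet's middle about 1.5 mm from its place and its handle end about 4 mm, against the 30 mm limit. The spool, wax block and awl looked unmoved in the last pictures; I did not measure them or the bone folder.

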